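# Hang the blue shelf bracket on the bench upright

### The job

Hang the blue two-hook shelf bracket on the white slotted upright: put both its hooks into the upper pair of slots, then press it down until it snaps past the two yellow catches and sits fully home on the green pin, and let go. Work by feel and never push the bracket against the upright with more than 35 N; leave the orange bracket and the other things on the bench where they are.

Things in the scene. Friction and masses are not known exactly. Their poses are not given: they have to be found in the camera images.
- post: Fixed stand: base plate 130 x 150 x 8 mm (from 20 mm before to 110 mm behind the upright's face), two aluminium sleeves, tops 116 mm above the bench, 122 mm apart over their outsides, and clamped between them a white slotted strip on two steel rails, 88 mm (rails 114 mm) wide, 5 mm thick. Origin: bench level below the middle of the strip's front face. A bracket comes on along +x (into the face); y left, z up. The pose does not tell the strip's height: see slot_region.
- slot_region (a point): Point on the strip's face where the upper slots lie on average, 140 mm above the bench. The strip is clamped up to 20 mm higher or lower each time, unmeasured. H = height of the bracket's underside when home, 42 to 82 mm above the bench. Upper slots: centred 16 mm left and right of the middle, 10 mm wide, 64 to 92 mm above H; strip top 116 mm above H. Lower pair (60 mm lower): not used.
- bracket: Blue bracket, about 250 g, standing on the bench on its shelf. Origin: underside, middle of the back plate's rear face; x points backward (to the hooks), y left, z up. Back plate 58 mm wide, 80 high, 4 thick. Shelf 98 mm long (towards -x), 60 wide, 4 thick, front lip 10 mm high, central rib to grip.
- hooks (a point): Midway between the two steel hooks, 9.5 mm behind the rear face, 67 mm above the underside. Hooks of 6 mm round bar, 16 mm left and right of the middle; neck 64 to 70 mm above the underside, 6.5 mm long; nose 6.5 to 12.5 mm behind the rear face, hanging down to 46 mm above the underside. They pass into the slots while the underside is 18 to 22 mm above H; if they miss, the noses meet the face.
- foot (a point): Same point as the bracket's origin. Hooked in, the bracket goes down freely until the lower corners of its back plate rest on the yellow catches, underside about 13 mm above H; let go there it stays hanging, leaning out about 2 degrees. Pressed with some 10 to 15 N it passes the catches about 6 mm above H, then meets a solid stop at H, where it is locked.
- rib_grip (a point): Grip point near the top of the bracket's upright rib, a plate 12 mm thick (across y) along the middle of the shelf, from 2 to 80 mm before the rear face; its top is 74 mm above the underside (the back 28 mm are under the flange). The point lies 55 mm before the rear face, 60 mm above the underside.
- press_pad (a point): Middle of the flat top flange on which to press: 28 mm deep (x), 50 mm wide (y), 15 mm before the rear face, 80 mm above the underside.
- catch_left (a joint): The left yellow spring catch, a roller on the strip's front, 30 mm left of the middle. 0 = out (free or snapped into the bracket's side notch), about 0.0025 m as the bracket's edge passes it. Starts at 0; a spring of 4 to 6 N.
- catch_right (a joint): The right yellow catch, the same on the right.
- seat_pin (a joint): The green spring pin under the bracket's place, 10 mm in front of the strip's face: 0 = up, about 0.005 m = pressed by a bracket that is fully home. It is touched only in the last 5 mm of the bracket's way. Spring 0.5 to 1.5 N.
- spare: The orange bracket, the same but with a single hook in the middle; it does not belong here: leave it. Origin and axes as for the blue one.
- spray: Green spray can, 52 mm across, 160 mm high, leave it. Origin under its centre.
- flux: Small amber jar, 44 mm across, 50 mm high, leave it. Origin under its centre.
- dish: Steel dish, 90 mm across, 25 mm high, leave it. Origin under its centre.
- driver: Screwdriver with red handle, 160 mm, lying flat, leave it.
- brush: Brush with black handle, 170 mm, lying flat, leave it.
- phone: Black phone, 145 x 70 x 8 mm, lying flat, leave it.
Not all that is in view belongs to the job. Leave any turquoise look-alike of the post alone.

How it is judged (in metres and radians):
On the way, in this order (a step that is already met when the one before it is completed fails the run):
1. both hooks are through the upper slots, the bracket not yet pressed home (x of hooks in the frame of post between 0.0065 and 0.014 m and y of hooks in the frame of post between -0.005 and 0.005 m and z of hooks in the frame of post between 0.117 and 0.178 m and value of joint seat_pin below 0.001 m), for 0.2 s.
2. the bracket is pressed home past both catches (value of joint seat_pin above 0.0033 m and value of joint each of catch_left, catch_right below 0.0015 m and x of bracket in the frame of post between -0.007 and 0.004 m and y of bracket in the frame of post between -0.005 and 0.005 m and angle between bracket's own z axis and vertical below 0.12 rad), for 0.2 s.
At the end, for the whole second after the job is handed in: The blue bracket hangs on the upright by both hooks, fully home: green pin pressed more than 3.3 mm, both catches snapped back out (within 1.5 mm), back plate against the strip (within 7 mm), centred within 5 mm, upright within 7 degrees, at rest and released (all of step 2 and linear speed of bracket below 0.01 m/s and height (world z) of bracket between 0.03 and 0.094 m); the robot touches nothing.
It fails at once if bracket pushed against the upright with more than 35 N (contact force between bracket and post above 35 N).
It fails at once if a bystander moved more than 20 mm (distance of any of spare, spray, flux, dish, driver, brush, phone from where it was at the start of the episode above 0.02 m).
It also fails if it takes over 72 s, if anything falls off the work surface, if the arm or the gripper's body presses on something with over 40 N, if the wrist force passes 120 N, or if a joint passes its speed limit or range.

### The arm

A 6-joint arm with a two-finger parallel gripper is mounted at the origin on the work surface. World frame = base frame: x ahead of the robot, y to its left, z up, the work surface at z = 0. Lengths are in m, angles in degrees, forces in N, time in s.
With the tool pointing down it reaches from about 0.325 to 0.85 m from the base axis. Payload 4.4 kg.
Tool frame: the origin (TCP) lies at the very end of the fingers, on their centre line; the grasp point (between the pads) lies 19 mm behind it; z points along the fingers, y is the line along which they close (so a half turn about z gives the same grasp; the last joint's range is limited). The gripper opens to 94 mm and grips with 3 to 60 N. Pads are 16 mm wide; open, the fingers measure 119 mm over their backs; the gripper's body (75 mm by 177 mm) begins 78 mm behind the grasp point.
Start: joints at [-78.352, 11.837, 88.321, -0, 79.842, -8.623], TCP at [0.199, -0.539, 0.205] pointing down, gripper open.
Joint ranges: [-156.59, 156.59], [-49.26, 127.26], [12.9, 141.05], [-63.56, 243.56], [4.71, 150.69], [-161.64, 161.64]. Speed limits (degrees/s): [159.86, 159.86, 180, 180, 180, 180].

### API

Orientations are given as a 3x3 rotation matrix whose columns are the frame's x, y, z axes.
In Python, from rig import ctrl gives the robot as it stands.
- The arm moves only by the tool step_arm, never from a script. Its argument "increments" is a list of rows, each an object of numbers: "tx", "ty", "tz": the shift along the tool's x, y, z in m; "ax", "ay", "az": the turn, a rotation vector about the tool's x, y, z in rad. A call has 1 to 10 rows; each row is the pose to reach, as a shift and turn from the pose commanded when the call began, along the tool's axes at that moment; what a row does not reach only later rows make up. A row lasts 1/8 s, in which the tool goes at most 62.5 mm and 10.7 degrees, less where a joint would pass 70% of its speed; a pose out of reach is approached as far as the arm can. A call with a gripper value outside its range is refused whole. "gripper" is the finger opening in m, from 0 to 0.094, set as the call begins (left out, the last holds). The fingers move at their own pace and stop on an object; "newtons" is the grip in N (left out, the last holds). Time passes only in rows, so rows that repeat a pose let the fingers close. It gives the time, the measured TCP pose, the force, the opening and the grip force at its end, in the units of the state.
- ctrl.state(): the state, without advancing time (a new reading comes with each control period).
- ctrl.read_camera(name): name is "side" or "top"; returns a dict with "img" (400x640x3 uint8, blue, green, red), "z_map" (400x640 float32, m along the optical axis (not along the pixel's ray), 0 where there is no reading), "camera_matrix" (3x3 intrinsics, pixels), "R" (3x3) and "t" (3): a world point X has camera coordinates R X + t. Camera axes: x right, y down, z forward; pixel columns grow to the right and rows downward; lengths in m; the calibration is good to about 2 mm. A picture is of the moment at which its call begins.
- ctrl.close_job(): hands the job in; it is judged then, once.
The state is a dict: "time_s": time; "joint_positions": joint angles; "joint_vel": joint speeds; "joint_efforts": joint torques, N m; "eef_pos": TCP position; "orientation": TCP orientation; "wrist_force": force on the tool from outside, world axes, zero at the start; "moment": the same for the moment, N m; "grip_width": finger opening in m; "gripper_force": force on a finger pad.
Only numpy, scipy, OpenCV 4.12 (cv2) and the standard library are available. Lean on these libraries where they do the work, as an engineer would, in place of code of your own. Each camera call takes 0.05 s, during which the arm holds its last target. There are 200 camera calls.

## Working session

There is one attempt and no reset: what is moved stays moved. The work goes in short steps, Python scripts to look and compute and a tool call to move; the robot and the scene stay as the last step left them, time stands still between calls to the robot, and variables do not carry over. Pictures are saved under pics/ and viewed, at most 10 in all, crops included, and the job is handed in when it is done.

Besides the shell and the picture viewer there is one more tool, called after "Request:" as a command line: name --argument value ..., lists and objects as JSON in quotes. step_arm: Moves the arm, as the interface text tells. Its arguments: {"type":"object","properties":{"increments":{"type":"array"},"gripper":{"type":"number"},"newtons":{"type":"number"}},"required":["increments"]}

```bash
mkdir -p pics; cat > h.py <<'E'
import numpy as np, cv2
from rig import ctrl
def grab(n,tag):
    c=ctrl.read_camera(n); np.savez(f'pics/{tag}.npz',**c); cv2.imwrite(f'pics/{tag}.png',c['img']); return c
def load(tag): return dict(np.load(f'pics/{tag}.npz'))
def w(c,u,v,z=None):
    z=c['z_map'][int(v),int(u)] if z is None else z
    p=np.linalg.inv(c['camera_matrix'])@[u,v,1]*z
    return c['R'].T@(p-c['t'])
def cloud(c):
    v,u=np.mgrid[:400,:640]; z=c['z_map']
    p=np.stack([u,v,np.ones_like(u)],-1)@np.linalg.inv(c['camera_matrix']).T*z[...,None]
    return (p-c['t'])@c['R']
E
python3 - <<'E'
from h import *
for n in ('side','top'):
    c=grab(n,n+'0'); print(n,c['camera_matrix'].round(1).tolist(),c['R'].round(3).tolist(),c['t'].round(3), -c['R'].T@c['t'])
print(ctrl.state())
E
```

```text
side [[481.3, 0.0, 319.9], [0.0, 481.3, 193.9], [0.0, 0.0, 1.0]] [[0.997, -0.075, -0.024], [-0.064, -0.594, -0.802], [0.046, 0.801, -0.597]] [-0.456  0.141  1.361] [ 0.40043121 -1.04045386  0.91458822]
top [[502.2, 0.0, 322.3], [0.0, 502.2, 206.3], [0.0, 0.0, 1.0]] [[-0.014, -1.0, 0.014], [-0.99, 0.012, -0.139], [0.139, -0.016, -0.99]] [-0.004  0.484  1.474] [0.27450117 0.01355114 1.52682994]
{'time_s': 0.1, 'joint_positions': array([-7.83523152e+01,  1.18799020e+01,  8.83960552e+01, -4.06527719e-03,
        7.98413149e+01, -8.62312219e+00]), 'joint_vel': array([-0.02234888, -0.1163091 , -0.12841771,  0.03347807, -0.09282424,
        0.0561148 ]), 'joint_efforts': array([-5.92196029e-04, -3.71866536e+01, -2.82293397e+01,  6.98923110e-02,
        3.11073626e-02, -5.35658694e-05]), 'eef_pos': array([ 0.1990298 , -0.53867696,  0.20440624]), 'orientation': array([[ 9.38061278e-01,  3.46469055e-01, -4.81633067e-04],
       [ 3.46469308e-01, -9.38059197e-01,  1.99053309e-03],
       [ 2.37857791e-04, -2.03411309e-03, -9.99997903e-01]]), 'wrist_force': array([-0.38831039, -0.53038346,  0.38259271]), 'moment': array([ 0.03186071,  0.06460878, -0.03583833]), 'gripper_force': 0.0, 'grip_width': 0.0940917234029185}
```

View pics/side0.png

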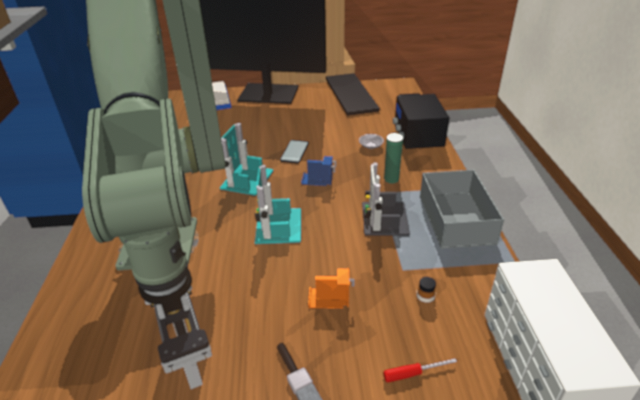

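View pics/top0.png

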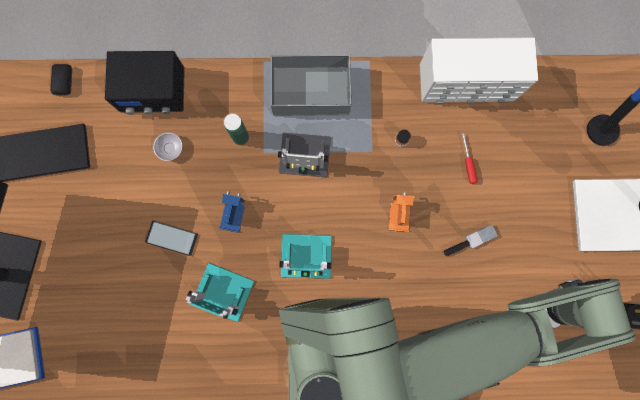

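Candidates: the blue bracket is at side (318,172) / top (232,212). The orange spare is at side (330,288) / top (400,212) and should be left alone. For the post, the dark stand with the white strip is at side (383,205) / top (305,155); the turquoise look-alikes are at top (305,256) and (222,292). I'll check with an enlarged crop.

```bash
python3 - <<'E'
from h import *
t=load('top0')['img']; s=load('side0')['img']
a=cv2.resize(t[125:240,210:340],None,fx=3,fy=3,interpolation=cv2.INTER_CUBIC)
a=cv2.resize(t[125:240,210:340],(650,575),interpolation=cv2.INTER_CUBIC)
cv2.imwrite('pics/tc.png',a)
b=cv2.resize(s[135:245,290:420],(780,660),interpolation=cv2.INTER_CUBIC)[:600]
cv2.imwrite('pics/sc.png',b)
for n,win in (('top0',(185,240,215,250)),('side0',(150,190,298,340))):
    c=load(n); P=cloud(c); hsv=cv2.cvtColor(c['img'],cv2.COLOR_BGR2HSV)
    m=np.zeros((400,640),bool); m[win[0]:win[1],win[2]:win[3]]=1
    m&=(hsv[...,0]>105)&(hsv[...,0]<130)&(hsv[...,1]>120)
    p=P[m]; print(n,m.sum(),p.min(0),p.max(0))
    for lo,hi in((-.01,.012),(.012,.06),(.06,.072),(.072,.09)):
        q=p[(p[:,2]>lo)&(p[:,2]<hi)]
        if len(q)>4:
            print(lo,len(q),q.mean(0).round(4),cv2.minAreaRect((q[:,:2]*1000).astype(np.float32)))
c=load('top0');P=cloud(c)
for r in range(136,180,3): print(r,[tuple((P[r,u]*1000).astype(int)) for u in (288,296,305,314,322)])
E
```

```text
top0 630 [ 0.27450117  0.01355114 -0.00708833] [0.51671436 0.30244777 1.52682994]
-0.01 314 [0.4542 0.2628 0.0035] ((464.87548828125, 265.8212585449219), (57.61787033081055, 91.60043334960938), 78.5936279296875)
0.012 70 [0.4623 0.2582 0.0342] ((467.56414794921875, 266.59320068359375), (46.21599578857422, 97.86088562011719), 69.85455322265625)
0.06 35 [0.4651 0.2621 0.0687] ((466.32794189453125, 262.945556640625), (23.99776840209961, 64.33381652832031), 65.65914916992188)
0.072 206 [0.4888 0.2581 0.0782] ((474.32550048828125, 260.3491516113281), (49.459102630615234, 79.16130065917969), 81.67122650146484)
side0 124 [0.42045821 0.22794477 0.00195127] [0.51156751 0.29010537 0.08496271]
-0.01 39 [0.4289 0.2631 0.0061] ((429.88299560546875, 265.64019775390625), (49.1453971862793, 16.80537223815918), 87.23181915283203)
0.012 5 [0.4366 0.2653 0.0184] ((436.8573303222656, 265.3930358886719), (8.884116172790527, 3.488614082336426), 87.1152572631836)
0.06 5 [0.4738 0.2597 0.0709] ((473.9146728515625, 259.05010986328125), (5.729668617248535, 16.831775665283203), 77.45201110839844)
0.072 75 [0.4
[... 2861 characters left out ...]
0), np.int64(7))]
172 [(np.int64(595), np.int64(93), np.int64(8)), (np.int64(595), np.int64(69), np.int64(8)), (np.int64(590), np.int64(41), np.int64(30)), (np.int64(594), np.int64(13), np.int64(8)), (np.int64(593), np.int64(-10), np.int64(9))]
175 [(np.int64(587), np.int64(94), np.int64(2)), (np.int64(587), np.int64(69), np.int64(0)), (np.int64(586), np.int64(41), np.int64(5)), (np.int64(585), np.int64(13), np.int64(7)), (np.int64(583), np.int64(-10), np.int64(12))]
178 [(np.int64(578), np.int64(94), np.int64(-3)), (np.int64(577), np.int64(69), np.int64(0)), (np.int64(577), np.int64(41), np.int64(-1)), (np.int64(576), np.int64(14), np.int64(4)), (np.int64(577), np.int64(-10), np.int64(-1))]
```

View pics/tc.png

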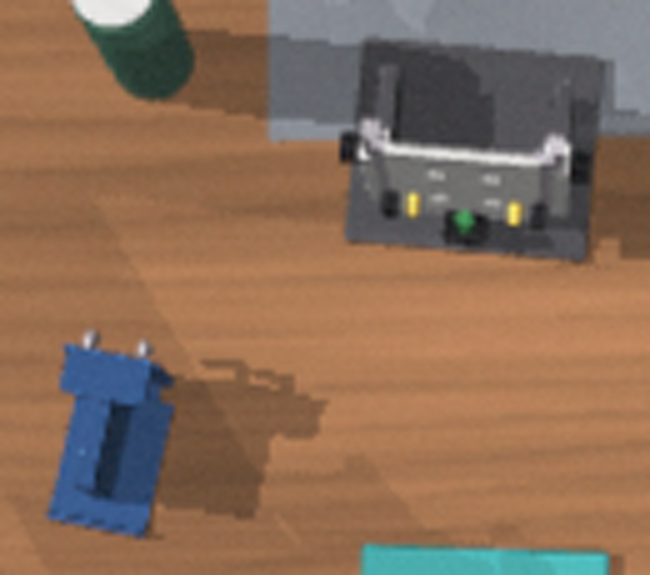

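View pics/sc.png

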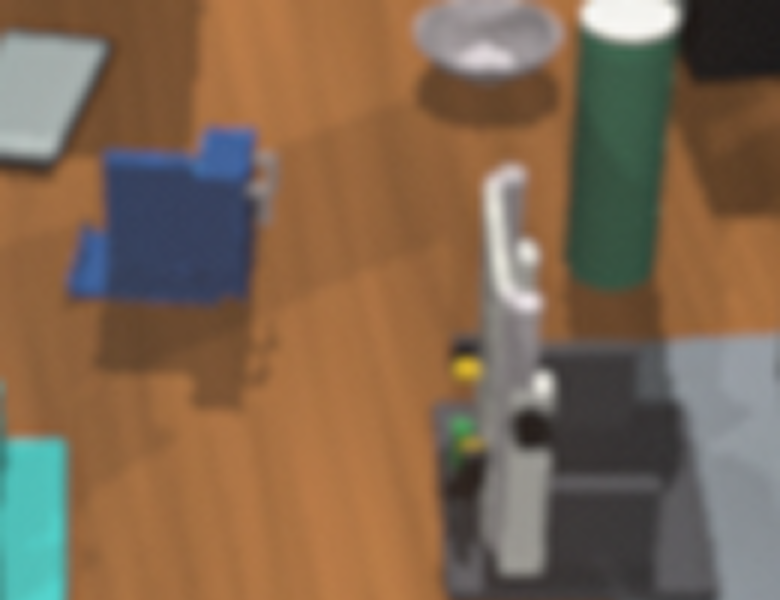

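The crop confirms the choice. The blue bracket has two hooks (top crop (92,340) and (143,348)), and the dark post has yellow catches at (413,204) and (514,213) and a green pin at (464,220). The upper slots are at (436,174) and (491,179). Next I work out the poses.

```bash
python3 - <<'E'
from h import *
T=load('top0');S=load('side0')
tp=lambda u,v:(210+(u+.5)/5-.5,125+(v+.5)/5-.5)
sp=lambda u,v:(290+(u+.5)/6-.5,135+(v+.5)/6-.5)
def ray(c,uv):
    o=-c['R'].T@c['t']; d=c['R'].T@np.linalg.inv(c['camera_matrix'])@[*uv,1]; return o,d/np.linalg.norm(d)
def atz(uv,z,c=T):
    o,d=ray(c,uv); return o+d*(z-o[2])/d[2]
def tri(a,b):
    o,d=ray(T,a);p,e=ray(S,b); k=np.linalg.lstsq(np.c_[d,-e],p-o,rcond=None)[0]
    A=o+k[0]*d;B=p+k[1]*e; return ((A+B)/2).round(4),(A-B).round(4)
print('pin',tri(tp(464,220),sp(462,430)));print('yL',tri(tp(413,204),sp(467,368)));print('yR',tri(tp(514,213),sp(470,443)))
C=[atz(tp(*q),.008) for q in((365,38),(612,60),(350,240),(586,260))]
C=np.array(C); print('base',C.round(4))
P=cloud(T)
# face plane fit (both cams)
def plane(c,win):
    P=cloud(c)[win[0]:win[1],win[2]:win[3]].reshape(-1,3); return P
q=np.vstack([plane(T,(157,165,290,321))]);q=q[(q[:,2]>.06)&(q[:,0]>.59)&(q[:,0]<.63)]
A=np.c_[q[:,1],np.ones(len(q))];k,b=np.linalg.lstsq(A,q[:,0],rcond=None)[0];print('face x=%.4f y+%.4f'%(k,b),len(q),'yaw',np.degrees(np.arctan(-k)), (q[:,0]-A@[k,b]).std())
n=np.array([1,-k,0])/np.hypot(1,k)
# edges of base
ex=(C[0]+C[1]-C[2]-C[3]);ey=(C[0]+C[2]-C[1]-C[3]);print('yaw base',np.degrees(np.arctan2(ex[1],ex[0])),np.degrees(np.arctan2(-ey[0],ey[1])),np.linalg.norm(ex)/2,np.linalg.norm(ey)/2)
yaw=np.arctan2(-ey[0],ey[1]); X=np.array([np.cos(yaw),np.sin(yaw),0]); m=C.mean(0); org=m-X*.045; print('origin from base',org, 'face plane at that y',k*org[1]+b)
for nm,bb in (('fit',None),('base',1)):
    nn=X if bb else n; p0=org if bb else np.array([b,0,0])
    for lab,uv in dict(UL=(436,174),UR=(491,179),LL=(439,197),LR=(492,203),topL=(390,153),topR=(540,163)).items():
        o,d=ray(T,tp(*uv)); x=o+d*((p0-o)@nn)/(d@nn); print(nm,lab,x.round(4))
print('flange',[atz(tp(*q),.08).round(4) for q in((66,346),(163,362),(60,390),(145,403))])
h=[atz(tp(*q),.068) for q in((92,340),(143,348))];print('hooks',h)
print('lip',[atz(tp(*q),.012).round(4) for q in((50,518),(145,535))])
print('rib tops',[atz(tp(*q),.074).round(4) for q in((75,400),(110,404),(65,492),(97,497))])
print('flange side',tri(tp(66,346),sp(205,130)), [atz(sp(*q),.08,S).round(4) for q in ((205,130),(257,130),(192,178),(250,180))])
E
```

```text
pin (array([0.5977, 0.0486, 0.047 ]), array([-0.001 ,  0.    , -0.0002]))
yL (array([0.6044, 0.0785, 0.0617]), array([-0.0008,  0.    , -0.0002]))
yR (array([0.5972, 0.0184, 0.063 ]), array([ 0.0007, -0.    ,  0.0002]))
base [[ 0.7221  0.1101  0.008 ]
 [ 0.7064 -0.0436  0.008 ]
 [ 0.5939  0.1198  0.008 ]
 [ 0.5797 -0.0254  0.008 ]]
face x=0.0860 y+0.6030 233 yaw -4.916105780491913 0.0012201134422802201
yaw base -6.213107379614885 -5.700752737152059 0.1282173505153129 0.15020124686365383
origin from base [0.60571873 0.04469778 0.008     ] face plane at that y 0.6068353473267715
fit UL [0.6084 0.0626 0.1197]
fit UR [0.6057 0.0312 0.1173]
fit LL [0.6084 0.063  0.0603]
fit LR [0.6057 0.0315 0.0546]
fit topL [0.6104 0.0866 0.1625]
fit topR [0.6033 0.0033 0.1649]
base UL [0.6075 0.0625 0.1234]
base UR [0.6044 0.0311 0.1229]
base LL [0.6075 0.0629 0.0642]
base LR [0.6044 0.0315 0.0604]
base topL [0.6099 0.0865 0.1647]
base topR [0.6016 0.0034 0.1719]
flange [array([0.5176, 0.2801, 0.08  ]), array([0.5075, 0.2236, 0.08  ]), array([0.4918, 0.2832, 0.08  ]), array([0.4835, 0.2339, 0.08  ])]
hooks [array([0.52302823, 0.26708748, 0.068     ]), array([0.51791526, 0.23715217, 0.068     ])]
lip [array([0.4239, 0.3008, 0.012 ]), array([0.4129, 0.2435, 0.012 ])]
rib tops [array([0.4867, 0.2755, 0.074 ]), array([0.4841, 0.2551, 0.074 ]), array([0.4328, 0.2806, 0.074 ]), array([0.4297, 0.262 , 0.074 ])]
flange side (array([0.5046, 0.2784, 0.0844]), array([0.0238, 0.001 , 0.0042])) [array([0.493 , 0.2815, 0.08  ]), array([0.5209, 0.2783, 0.08  ]), array([0.4823, 0.2351, 0.08  ]), array([0.5125, 0.2297, 0.08  ])]
```

Estimates:

| Item | Value |
|---|---|
| Post origin | about (0.607, 0.047) |
| Post yaw | about -5.6° |
| H | about 0.047, to be checked by touching the strip top |
| Bracket rib grip | about (0.458, 0.263) |
| Bracket yaw | about -11° |

The first move goes above the strip with the fingers closed.

Request:
step_arm --increments '[{"tx": 0.588, "ty": -0.408, "tz": -0.035, "az": 0.45}, {"tx": 0.588, "ty": -0.408, "tz": -0.035, "az": 0.45}, {"tx": 0.588, "ty": -0.408, "tz": -0.035, "az": 0.45}, {"tx": 0.588, "ty": -0.408, "tz": -0.035, "az": 0.45}, {"tx": 0.588, "ty": -0.408, "tz": -0.035, "az": 0.45}, {"tx": 0.588, "ty": -0.408, "tz": -0.035, "az": 0.45}, {"tx": 0.588, "ty": -0.408, "tz": -0.035, "az": 0.45}, {"tx": 0.588, "ty": -0.408, "tz": -0.035, "az": 0.45}, {"tx": 0.588, "ty": -0.408, "tz": -0.035, "az": 0.45}, {"tx": 0.588, "ty": -0.408, "tz": -0.035, "az": 0.45}]' --gripper 0 --newtons 30

```text
validation failed for argument at $.in...
```

Request:
step_arm --increments '[{"tx": 0.588, "ty": -0.408, "tz": -0.035, "ax": 0, "ay": 0, "az": 0.45}, {"tx": 0.588, "ty": -0.408, "tz": -0.035, "ax": 0, "ay": 0, "az": 0.45}, {"tx": 0.588, "ty": -0.408, "tz": -0.035, "ax": 0, "ay": 0, "az": 0.45}, {"tx": 0.588, "ty": -0.408, "tz": -0.035, "ax": 0, "ay": 0, "az": 0.45}, {"tx": 0.588, "ty": -0.408, "tz": -0.035, "ax": 0, "ay": 0, "az": 0.45}, {"tx": 0.588, "ty": -0.408, "tz": -0.035, "ax": 0, "ay": 0, "az": 0.45}, {"tx": 0.588, "ty": -0.408, "tz": -0.035, "ax": 0, "ay": 0, "az": 0.45}, {"tx": 0.588, "ty": -0.408, "tz": -0.035, "ax": 0, "ay": 0, "az": 0.45}, {"tx": 0.588, "ty": -0.408, "tz": -0.035, "ax": 0, "ay": 0, "az": 0.45}, {"tx": 0.588, "ty": -0.408, "tz": -0.035, "ax": 0, "ay": 0, "az": 0.45}]' --gripper 0 --newtons 30

```text
time_s: 1.35
eef_pos: [0.5564, -0.0277, 0.2356]
orientation: [[0.995, -0.096, -0.001], [-0.096, -0.995, -0.0], [-0.0, 0.0, -1.0]]
wrist_force: [0.3, -0.5, 0.2]
grip_width: 0.0003
gripper_force: 0.0
```

Request:
step_arm --increments '[{"tx": 0.045, "ty": -0.079, "tz": 0, "ax": 0, "ay": 0, "az": 0}, {"tx": 0.045, "ty": -0.079, "tz": 0, "ax": 0, "ay": 0, "az": 0}, {"tx": 0.045, "ty": -0.079, "tz": 0.03, "ax": 0, "ay": 0, "az": 0}, {"tx": 0.045, "ty": -0.079, "tz": 0.052, "ax": 0, "ay": 0, "az": 0}, {"tx": 0.045, "ty": -0.079, "tz": 0.056, "ax": 0, "ay": 0, "az": 0}, {"tx": 0.045, "ty": -0.079, "tz": 0.06, "ax": 0, "ay": 0, "az": 0}]'

```text
time_s: 2.1
eef_pos: [0.6085, 0.0445, 0.1762]
orientation: [[0.995, -0.096, 0.001], [-0.096, -0.995, -0.0], [0.001, -0.0, -1.0]]
wrist_force: [-0.9, 0.5, -0.4]
grip_width: 0.0003
gripper_force: 0.0
```

```bash
python3 - <<'E'
from h import *
c=grab('side','s1'); cv2.imwrite('pics/s1c.png',cv2.resize(c['img'][110:240,310:440],(600,600),interpolation=cv2.INTER_CUBIC))
s=ctrl.state(); print(s['eef_pos'],s['wrist_force'])
E
```

```text
[0.60840198 0.04451299 0.17602171] [-1.03508706  0.06406088 -0.40978958]
```

View pics/s1c.png

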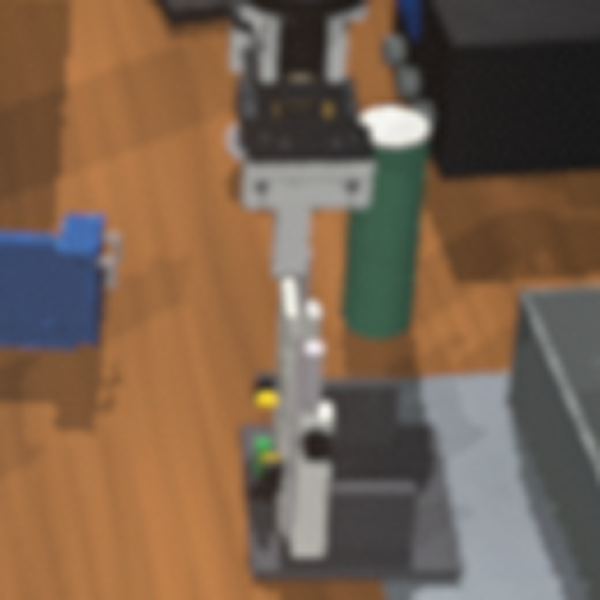

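The fingertip (291,275 in the crop) sits just above the strip top at about (295,290). Now a slow probe down.

Request:
step_arm --increments '[{"tx": 0, "ty": 0, "tz": 0.0015, "ax": 0, "ay": 0, "az": 0}, {"tx": 0, "ty": 0, "tz": 0.003, "ax": 0, "ay": 0, "az": 0}, {"tx": 0, "ty": 0, "tz": 0.0045, "ax": 0, "ay": 0, "az": 0}, {"tx": 0, "ty": 0, "tz": 0.006, "ax": 0, "ay": 0, "az": 0}]'

```text
time_s: 2.65
eef_pos: [0.6083, 0.0446, 0.17]
orientation: [[0.995, -0.096, 0.0], [-0.096, -0.995, -0.0], [0.0, 0.0, -1.0]]
wrist_force: [0.8, -0.0, -1.1]
grip_width: 0.0001
gripper_force: 0.0
```

Request:
step_arm --increments '[{"tx": 0, "ty": 0, "tz": 0.001, "ax": 0, "ay": 0, "az": 0}, {"tx": 0, "ty": 0, "tz": 0.002, "ax": 0, "ay": 0, "az": 0}, {"tx": 0, "ty": 0, "tz": 0.003, "ax": 0, "ay": 0, "az": 0}]'

```text
time_s: 3.02
eef_pos: [0.6082, 0.0447, 0.1668]
orientation: [[0.995, -0.096, -0.0], [-0.096, -0.995, 0.0], [-0.0, -0.0, -1.0]]
wrist_force: [0.6, 0.4, -0.1]
grip_width: 0.0002
gripper_force: 0.0
```

Request:
step_arm --increments '[{"tx": 0, "ty": 0, "tz": 0.001, "ax": 0, "ay": 0, "az": 0}, {"tx": 0, "ty": 0, "tz": 0.002, "ax": 0, "ay": 0, "az": 0}]'

```text
time_s: 3.28
eef_pos: [0.6082, 0.0447, 0.1648]
orientation: [[0.995, -0.096, 0.0], [-0.096, -0.995, -0.0], [0.0, 0.0, -1.0]]
wrist_force: [0.4, 0.8, 0.3]
grip_width: 0.0005
gripper_force: 0.0
```

Request:
step_arm --increments '[{"tx": 0, "ty": 0, "tz": 0.001, "ax": 0, "ay": 0, "az": 0}, {"tx": 0, "ty": 0, "tz": 0.002, "ax": 0, "ay": 0, "az": 0}]'

```text
time_s: 3.52
eef_pos: [0.6082, 0.0447, 0.1628]
orientation: [[0.995, -0.096, -0.0], [-0.096, -0.995, -0.0], [-0.0, 0.0, -1.0]]
wrist_force: [0.0, 0.1, -0.3]
grip_width: 0.0003
gripper_force: 0.0
```

Request:
step_arm --increments '[{"tx": 0, "ty": 0, "tz": 0.001, "ax": 0, "ay": 0, "az": 0}, {"tx": 0, "ty": 0, "tz": 0.0015, "ax": 0, "ay": 0, "az": 0}]'

```text
time_s: 3.78
eef_pos: [0.6082, 0.0447, 0.1613]
orientation: [[0.995, -0.096, -0.0], [-0.096, -0.995, 0.0], [-0.0, -0.0, -1.0]]
wrist_force: [-0.7, 0.3, 0.5]
grip_width: 0.0005
gripper_force: 0.0
```

Request:
step_arm --increments '[{"tx": 0, "ty": 0, "tz": 0.001, "ax": 0, "ay": 0, "az": 0}, {"tx": 0, "ty": 0, "tz": 0.0015, "ax": 0, "ay": 0, "az": 0}]'

```text
time_s: 4.03
eef_pos: [0.6083, 0.0447, 0.1609]
orientation: [[0.995, -0.096, 0.0], [-0.096, -0.995, -0.0], [0.0, 0.0, -1.0]]
wrist_force: [-2.2, 0.3, 5.5]
grip_width: 0.0005
gripper_force: 3.3
```

Request:
step_arm --increments '[{"tx": 0, "ty": 0, "tz": 0.001, "ax": 0, "ay": 0, "az": 0}, {"tx": 0, "ty": 0, "tz": 0.0015, "ax": 0, "ay": 0, "az": 0}]'

```text
time_s: 4.28
eef_pos: [0.6084, 0.0447, 0.1608]
orientation: [[0.995, -0.096, 0.001], [-0.096, -0.995, -0.0], [0.001, 0.0, -1.0]]
wrist_force: [-4.8, 0.2, 12.0]
grip_width: 0.0003
gripper_force: 5.7
```

Contact came at z = 0.1609, so H ≈ 0.0449. Now to the bracket.

Request:
step_arm --increments '[{"tx": 0, "ty": 0, "tz": -0.03, "ax": 0, "ay": 0, "az": 0}, {"tx": -0.171, "ty": -0.203, "tz": -0.03, "ax": 0, "ay": 0, "az": 0.096}, {"tx": -0.171, "ty": -0.203, "tz": -0.03, "ax": 0, "ay": 0, "az": 0.096}, {"tx": -0.171, "ty": -0.203, "tz": -0.03, "ax": 0, "ay": 0, "az": 0.096}, {"tx": -0.171, "ty": -0.203, "tz": -0.03, "ax": 0, "ay": 0, "az": 0.096}, {"tx": -0.171, "ty": -0.203, "tz": -0.03, "ax": 0, "ay": 0, "az": 0.096}, {"tx": -0.171, "ty": -0.203, "tz": 0.03, "ax": 0, "ay": 0, "az": 0.096}, {"tx": -0.171, "ty": -0.203, "tz": 0.08, "ax": 0, "ay": 0, "az": 0.096}, {"tx": -0.171, "ty": -0.203, "tz": 0.117, "ax": 0, "ay": 0, "az": 0.096}, {"tx": -0.171, "ty": -0.203, "tz": 0.117, "ax": 0, "ay": 0, "az": 0.096}]' --gripper 0.06

```text
time_s: 5.52
eef_pos: [0.4549, 0.2612, 0.0381]
orientation: [[0.981, -0.192, -0.007], [-0.192, -0.981, -0.003], [-0.006, 0.004, -1.0]]
wrist_force: [-0.3, 0.3, -0.4]
grip_width: 0.0599
gripper_force: 0.0
```

```bash
python3 - <<'E'
from h import *
c=grab('side','s2'); cv2.imwrite('pics/s2c.png',cv2.resize(c['img'][110:230,270:390],(600,600),interpolation=cv2.INTER_CUBIC))
s=ctrl.state(); print(s['eef_pos'],s['wrist_force'],s['grip_width'])
E
```

```text
[0.45713525 0.26218869 0.04045695] [ 0.31170929 -0.13981706  0.35828772] 0.06006017500914266
```

View pics/s2c.png

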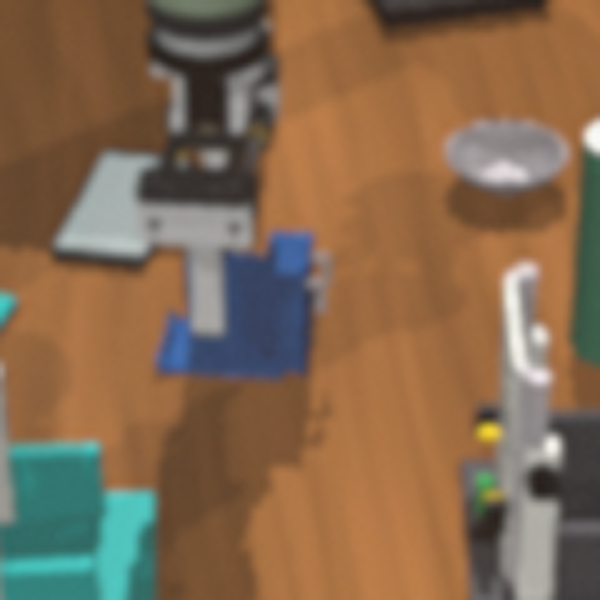

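The finger at (208,290) straddles the rib, clear of the flange at (290,255). Close the gripper.

Request:
step_arm --increments '[{"tx": 0, "ty": 0, "tz": 0, "ax": 0, "ay": 0, "az": 0}, {"tx": 0, "ty": 0, "tz": 0, "ax": 0, "ay": 0, "az": 0}, {"tx": 0, "ty": 0, "tz": 0, "ax": 0, "ay": 0, "az": 0}, {"tx": 0, "ty": 0, "tz": 0, "ax": 0, "ay": 0, "az": 0}, {"tx": 0, "ty": 0, "tz": 0, "ax": 0, "ay": 0, "az": 0}, {"tx": 0, "ty": 0, "tz": 0, "ax": 0, "ay": 0, "az": 0}]' --gripper 0 --newtons 45

```text
time_s: 6.32
eef_pos: [0.4575, 0.2634, 0.0416]
orientation: [[0.982, -0.191, 0.0], [-0.191, -0.982, 0.0], [0.0, -0.0, -1.0]]
wrist_force: [-0.4, 1.1, 2.0]
grip_width: 0.0118
gripper_force: 45.0
```

```bash
python3 - <<'E'
from rig import ctrl
s=ctrl.state(); print(s['eef_pos'],s['orientation'].round(4),s['wrist_force'],s['grip_width'],s['gripper_force'])
E
```

```text
[0.45754358 0.26336243 0.04159562] [[ 9.816e-01 -1.910e-01  2.000e-04]
 [-1.910e-01 -9.816e-01  3.000e-04]
 [ 1.000e-04 -3.000e-04 -1.000e+00]] [-0.44764503  1.08363031  2.04038791] 0.01175691996388965 44.99067842960358
```

Request:
step_arm --increments '[{"tx": 0, "ty": 0, "tz": -0.03, "ax": 0, "ay": 0, "az": 0}, {"tx": 0.015, "ty": 0.03, "tz": -0.06, "ax": 0, "ay": 0, "az": 0}, {"tx": 0.035, "ty": 0.075, "tz": -0.065, "ax": 0, "ay": 0, "az": -0.03}, {"tx": 0.06, "ty": 0.12, "tz": -0.065, "ax": 0, "ay": 0, "az": -0.06}, {"tx": 0.08, "ty": 0.16, "tz": -0.065, "ax": 0, "ay": 0, "az": -0.094}, {"tx": 0.092, "ty": 0.182, "tz": -0.065, "ax": 0, "ay": 0, "az": -0.094}, {"tx": 0.0984, "ty": 0.192, "tz": -0.065, "ax": 0, "ay": 0, "az": -0.094}, {"tx": 0.0984, "ty": 0.192, "tz": -0.065, "ax": 0, "ay": 0, "az": -0.094}, {"tx": 0.0984, "ty": 0.192, "tz": -0.065, "ax": 0, "ay": 0, "az": -0.094}]'

```text
time_s: 7.45
eef_pos: [0.5168, 0.0569, 0.106]
orientation: [[0.995, -0.097, -0.001], [-0.097, -0.995, 0.001], [-0.001, -0.0, -1.0]]
wrist_force: [-0.5, 0.4, -2.0]
grip_width: 0.0117
gripper_force: 45.0
```

```bash
python3 - <<'E'
from h import *
c=grab('top','t3'); cv2.imwrite('pics/t3c.png',cv2.resize(c['img'][130:200,270:340],(600,600),interpolation=cv2.INTER_CUBIC))
s=ctrl.state(); print(s['eef_pos'],s['orientation'].round(4),s['wrist_force'],s['grip_width'])
E
```

```text
[0.51682961 0.05698379 0.10611032] [[ 9.953e-01 -9.670e-02 -8.000e-04]
 [-9.670e-02 -9.953e-01  4.000e-04]
 [-8.000e-04 -3.000e-04 -1.000e+00]] [ 0.20668316 -0.27808841 -2.23157811] 0.011981666798909139
```

View pics/t3c.png

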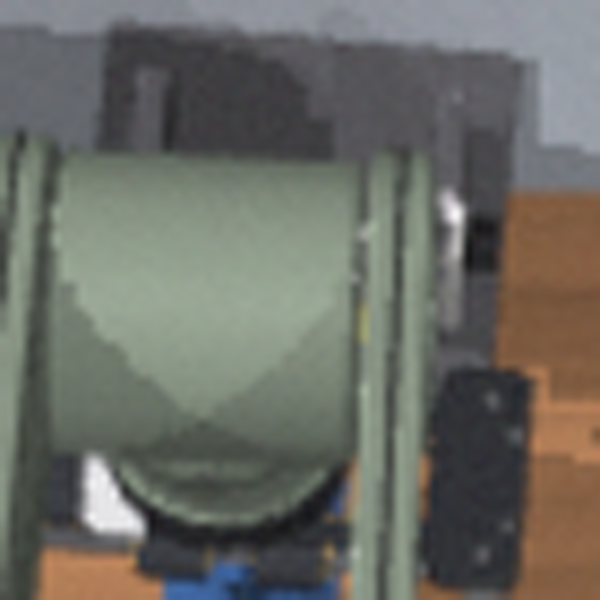

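The arm hides the top view of the hooks, so I go by feel. First approach, with a 1 mm lateral correction.

Request:
step_arm --increments '[{"tx": 0.009, "ty": 0.001, "tz": 0, "ax": 0, "ay": 0, "az": 0}, {"tx": 0.016, "ty": 0.001, "tz": 0, "ax": 0, "ay": 0, "az": 0}, {"tx": 0.018, "ty": 0.001, "tz": 0, "ax": 0, "ay": 0, "az": 0}, {"tx": 0.02, "ty": 0.001, "tz": 0, "ax": 0, "ay": 0, "az": 0}]'

```text
time_s: 8.0
eef_pos: [0.5373, 0.053, 0.1062]
orientation: [[0.995, -0.098, -0.0], [-0.098, -0.995, 0.0], [-0.0, -0.0, -1.0]]
wrist_force: [0.0, -0.7, -1.7]
grip_width: 0.0115
gripper_force: 45.0
```

Request:
step_arm --increments '[{"tx": 0.0015, "ty": 0, "tz": 0, "ax": 0, "ay": 0, "az": 0}, {"tx": 0.003, "ty": 0, "tz": 0, "ax": 0, "ay": 0, "az": 0}]'

```text
time_s: 8.25
eef_pos: [0.5402, 0.0526, 0.1064]
orientation: [[0.995, -0.098, -0.0], [-0.098, -0.995, -0.0], [-0.0, 0.0, -1.0]]
wrist_force: [-1.0, 0.1, -1.8]
grip_width: 0.0116
gripper_force: 45.0
```

Request:
step_arm --increments '[{"tx": 0.001, "ty": 0, "tz": 0, "ax": 0, "ay": 0, "az": 0}, {"tx": 0.002, "ty": 0, "tz": 0, "ax": 0, "ay": 0, "az": 0}]'

```text
time_s: 8.5
eef_pos: [0.5422, 0.0525, 0.1064]
orientation: [[0.995, -0.098, -0.0], [-0.098, -0.995, 0.0], [-0.0, -0.0, -1.0]]
wrist_force: [-0.5, 1.1, -1.4]
grip_width: 0.0117
gripper_force: 45.0
```

Request:
step_arm --increments '[{"tx": 0.001, "ty": -0.0006, "tz": 0, "ax": 0, "ay": 0, "az": 0}, {"tx": 0.002, "ty": -0.0006, "tz": 0, "ax": 0, "ay": 0, "az": 0}]'

```text
time_s: 8.75
eef_pos: [0.5443, 0.0529, 0.1064]
orientation: [[0.995, -0.098, -0.0], [-0.098, -0.995, 0.0], [-0.0, -0.0, -1.0]]
wrist_force: [0.6, 0.8, -2.7]
grip_width: 0.0116
gripper_force: 45.0
```

Request:
step_arm --increments '[{"tx": 0.001, "ty": 0, "tz": 0, "ax": 0, "ay": 0, "az": 0}, {"tx": 0.002, "ty": 0, "tz": 0, "ax": 0, "ay": 0, "az": 0}]'

```text
time_s: 9.0
eef_pos: [0.5463, 0.0527, 0.1064]
orientation: [[0.995, -0.098, -0.0], [-0.098, -0.995, 0.0], [-0.0, -0.0, -1.0]]
wrist_force: [-0.3, -0.9, -2.8]
grip_width: 0.0117
gripper_force: 45.0
```

Request:
step_arm --increments '[{"tx": 0.001, "ty": 0, "tz": 0, "ax": 0, "ay": 0, "az": 0}, {"tx": 0.002, "ty": 0, "tz": 0, "ax": 0, "ay": 0, "az": 0}]'

```text
time_s: 9.25
eef_pos: [0.5483, 0.0525, 0.1064]
orientation: [[0.995, -0.098, 0.0], [-0.098, -0.995, 0.0], [0.0, -0.0, -1.0]]
wrist_force: [-0.1, 0.8, -2.1]
grip_width: 0.0118
gripper_force: 45.0
```

Request:
step_arm --increments '[{"tx": 0.001, "ty": 0, "tz": 0, "ax": 0, "ay": 0, "az": 0}, {"tx": 0.002, "ty": 0, "tz": 0, "ax": 0, "ay": 0, "az": 0}]'

```text
time_s: 9.5
eef_pos: [0.5496, 0.0524, 0.1063]
orientation: [[0.995, -0.098, -0.002], [-0.098, -0.995, 0.0], [-0.002, -0.0, -1.0]]
wrist_force: [-2.2, 0.7, -2.0]
grip_width: 0.0115
gripper_force: 45.0
```

Request:
step_arm --increments '[{"tx": 0.001, "ty": 0, "tz": 0, "ax": 0, "ay": 0, "az": 0}, {"tx": 0.0015, "ty": 0, "tz": 0, "ax": 0, "ay": 0, "az": 0}]'

```text
time_s: 9.75
eef_pos: [0.5496, 0.0524, 0.1058]
orientation: [[0.995, -0.098, -0.005], [-0.098, -0.995, 0.0], [-0.005, 0.0, -1.0]]
wrist_force: [-6.5, 0.1, 0.8]
grip_width: 0.0118
gripper_force: 45.0
```

```bash
python3 - <<'E'
from h import *
c=grab('side','s4'); cv2.imwrite('pics/s4c.png',cv2.resize(c['img'][120:240,310:430],(600,600),interpolation=cv2.INTER_CUBIC))
s=ctrl.state(); print(s['eef_pos'],s['wrist_force'],s['moment'])
E
```

```text
[0.5496103  0.05237211 0.10578602] [-7.12392836  0.2588212   0.39625163] [ 0.02843022  0.83068148 -0.10686813]
```

View pics/s4c.png

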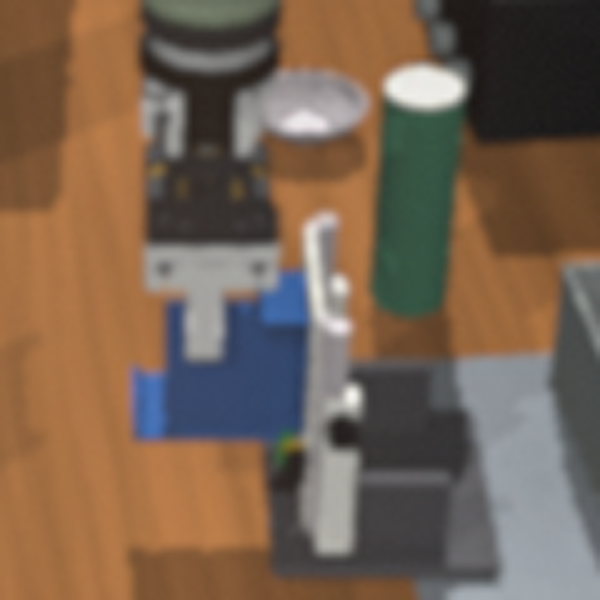

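The plate (305,350) lies flush on the strip, and the contact position agrees with the hooks being in. Ease off and lower, staying clear of the catches.

Request:
step_arm --increments '[{"tx": -0.0015, "ty": 0, "tz": 0.001, "ax": 0, "ay": 0, "az": 0}, {"tx": -0.0015, "ty": 0, "tz": 0.002, "ax": 0, "ay": 0, "az": 0}, {"tx": -0.0015, "ty": 0, "tz": 0.0035, "ax": 0, "ay": 0, "az": 0}, {"tx": -0.0015, "ty": 0, "tz": 0.005, "ax": 0, "ay": 0, "az": 0}]'

```text
time_s: 10.3
eef_pos: [0.5497, 0.0523, 0.1011]
orientation: [[0.995, -0.098, -0.001], [-0.098, -0.995, 0.0], [-0.001, 0.0, -1.0]]
wrist_force: [-4.3, 0.1, -0.2]
grip_width: 0.012
gripper_force: 45.0
```

Request:
step_arm --increments '[{"tx": 0, "ty": 0, "tz": 0.001, "ax": 0, "ay": 0, "az": 0}, {"tx": 0, "ty": 0, "tz": 0.002, "ax": 0, "ay": 0, "az": 0}]'

```text
time_s: 10.55
eef_pos: [0.5497, 0.0521, 0.0994]
orientation: [[0.995, -0.098, -0.001], [-0.098, -0.995, -0.0], [-0.001, 0.001, -1.0]]
wrist_force: [-6.4, 0.3, 1.6]
grip_width: 0.0121
gripper_force: 45.0
```

Request:
step_arm --increments '[{"tx": -0.001, "ty": 0, "tz": 0, "ax": 0, "ay": 0, "az": 0}, {"tx": -0.0025, "ty": 0, "tz": 0, "ax": 0, "ay": 0, "az": 0}, {"tx": -0.004, "ty": 0, "tz": 0, "ax": 0, "ay": 0, "az": 0}]'

```text
time_s: 10.92
eef_pos: [0.5479, 0.0523, 0.1]
orientation: [[0.995, -0.098, 0.004], [-0.098, -0.995, -0.0], [0.004, 0.0, -1.0]]
wrist_force: [3.1, -1.6, -3.8]
grip_width: 0.0117
gripper_force: 45.0
```

It resists the pull, so it is hooked. Ease back, let go and rise.

Request:
step_arm --increments '[{"tx": 0.002, "ty": 0, "tz": 0, "ax": 0, "ay": 0, "az": 0}, {"tx": 0.002, "ty": 0, "tz": 0, "ax": 0, "ay": 0, "az": 0}]'

```text
time_s: 11.18
eef_pos: [0.5488, 0.0522, 0.0996]
orientation: [[0.995, -0.098, 0.001], [-0.098, -0.995, -0.0], [0.001, 0.0, -1.0]]
wrist_force: [0.6, -2.6, -1.7]
grip_width: 0.0122
gripper_force: 45.0
```

Request:
step_arm --increments '[{"tx": 0, "ty": 0, "tz": 0, "ax": 0, "ay": 0, "az": 0}, {"tx": 0, "ty": 0, "tz": 0, "ax": 0, "ay": 0, "az": 0}, {"tx": 0, "ty": 0, "tz": 0, "ax": 0, "ay": 0, "az": 0}, {"tx": 0, "ty": 0, "tz": -0.03, "ax": 0, "ay": 0, "az": 0}, {"tx": 0, "ty": 0, "tz": -0.06, "ax": 0, "ay": 0, "az": 0}, {"tx": 0, "ty": 0, "tz": -0.06, "ax": 0, "ay": 0, "az": 0}]' --gripper 0.05

```text
time_s: 11.92
eef_pos: [0.5506, 0.0525, 0.1622]
orientation: [[0.995, -0.098, 0.007], [-0.098, -0.995, -0.0], [0.007, -0.0, -1.0]]
wrist_force: [-0.1, 0.3, -0.3]
grip_width: 0.05
gripper_force: 0.0
```

```bash
python3 - <<'E'
from h import *
c=grab('side','s5'); cv2.imwrite('pics/s5c.png',cv2.resize(c['img'][120:240,310:430],(600,600),interpolation=cv2.INTER_CUBIC))
s=ctrl.state(); print(s['eef_pos'],s['wrist_force'],s['orientation'].round(4))
E
```

```text
[0.54902203 0.05249741 0.16020601] [-1.2806174  -0.34952068 -0.41504552] [[ 9.952e-01 -9.800e-02  2.600e-03]
 [-9.800e-02 -9.952e-01 -0.000e+00]
 [ 2.600e-03 -2.000e-04 -1.000e+00]]
```

View pics/s5c.png

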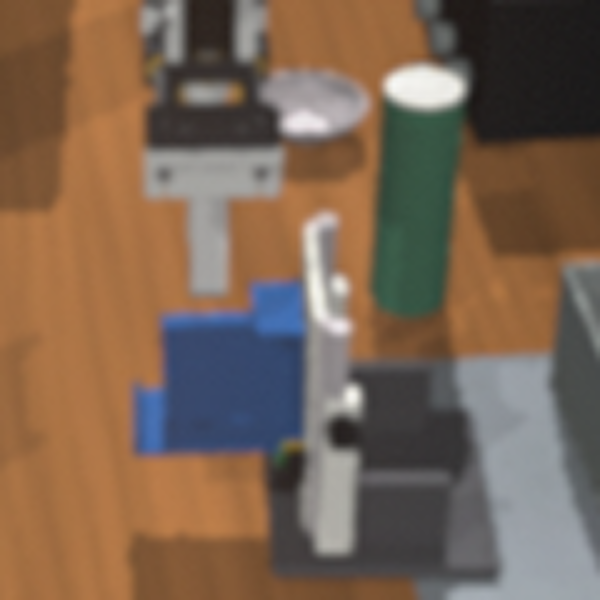

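The bracket hangs on its own, with the flange at (278,300). Close the fingers, move over the press pad and descend to just above it.

Request:
step_arm --increments '[{"tx": 0.02, "ty": 0, "tz": 0, "ax": 0, "ay": 0, "az": 0}, {"tx": 0.04, "ty": 0, "tz": 0, "ax": 0, "ay": 0, "az": 0}, {"tx": 0.04, "ty": 0, "tz": 0, "ax": 0, "ay": 0, "az": 0}, {"tx": 0.04, "ty": 0, "tz": 0.008, "ax": 0, "ay": 0, "az": 0}, {"tx": 0.04, "ty": 0, "tz": 0.014, "ax": 0, "ay": 0, "az": 0}, {"tx": 0.04, "ty": 0, "tz": 0.017, "ax": 0, "ay": 0, "az": 0}, {"tx": 0.04, "ty": 0, "tz": 0.019, "ax": 0, "ay": 0, "az": 0}]' --gripper 0

```text
time_s: 12.85
eef_pos: [0.5877, 0.0486, 0.1401]
orientation: [[0.995, -0.098, -0.0], [-0.098, -0.995, 0.0], [-0.0, -0.0, -1.0]]
wrist_force: [-0.5, 0.9, 0.3]
grip_width: 0.0005
gripper_force: 0.0
```

Request:
step_arm --increments '[{"tx": 0, "ty": 0, "tz": 0.001, "ax": 0, "ay": 0, "az": 0}, {"tx": 0, "ty": 0, "tz": 0.002, "ax": 0, "ay": 0, "az": 0}, {"tx": 0, "ty": 0, "tz": 0.003, "ax": 0, "ay": 0, "az": 0}]'

```text
time_s: 13.22
eef_pos: [0.5882, 0.0485, 0.1375]
orientation: [[0.995, -0.098, 0.0], [-0.098, -0.995, -0.0], [0.0, 0.0, -1.0]]
wrist_force: [0.5, 0.1, 1.0]
grip_width: 0.0003
gripper_force: 0.0
```

Touching. Press in small increments, reading the force.

Request:
step_arm --increments '[{"tx": 0, "ty": 0, "tz": 0.001, "ax": 0, "ay": 0, "az": 0}, {"tx": 0, "ty": 0, "tz": 0.002, "ax": 0, "ay": 0, "az": 0}]'

```text
time_s: 13.48
eef_pos: [0.5887, 0.0486, 0.1367]
orientation: [[0.995, -0.098, 0.002], [-0.098, -0.995, -0.0], [0.002, -0.0, -1.0]]
wrist_force: [-3.1, -0.2, 6.8]
grip_width: 0.0005
gripper_force: 3.6
```

Request:
step_arm --increments '[{"tx": 0, "ty": 0, "tz": 0.0005, "ax": 0, "ay": 0, "az": 0}, {"tx": 0, "ty": 0, "tz": 0.001, "ax": 0, "ay": 0, "az": 0}]'

```text
time_s: 13.72
eef_pos: [0.5892, 0.0485, 0.1366]
orientation: [[0.995, -0.098, 0.003], [-0.098, -0.995, -0.0], [0.003, -0.0, -1.0]]
wrist_force: [-2.4, 0.2, 9.2]
grip_width: 0.0003
gripper_force: 4.5
```

Request:
step_arm --increments '[{"tx": 0, "ty": 0, "tz": 0.0005, "ax": 0, "ay": 0, "az": 0}, {"tx": 0, "ty": 0, "tz": 0.001, "ax": 0, "ay": 0, "az": 0}]'

```text
time_s: 13.98
eef_pos: [0.5894, 0.0485, 0.1358]
orientation: [[0.995, -0.098, 0.004], [-0.098, -0.995, -0.0], [0.004, -0.0, -1.0]]
wrist_force: [-2.3, -0.1, 8.1]
grip_width: 0.0005
gripper_force: 4.3
```

Request:
step_arm --increments '[{"tx": 0, "ty": 0, "tz": 0.0005, "ax": 0, "ay": 0, "az": 0}, {"tx": 0, "ty": 0, "tz": 0.001, "ax": 0, "ay": 0, "az": 0}]'

```text
time_s: 14.22
eef_pos: [0.5895, 0.0485, 0.135]
orientation: [[0.995, -0.098, 0.004], [-0.098, -0.995, -0.0], [0.004, -0.0, -1.0]]
wrist_force: [-1.6, 0.8, 9.1]
grip_width: 0.0007
gripper_force: 4.6
```

Request:
step_arm --increments '[{"tx": 0, "ty": 0, "tz": 0.001, "ax": 0, "ay": 0, "az": 0}, {"tx": 0, "ty": 0, "tz": 0.002, "ax": 0, "ay": 0, "az": 0}]'

```text
time_s: 14.48
eef_pos: [0.5893, 0.0487, 0.1325]
orientation: [[0.995, -0.098, 0.003], [-0.098, -0.995, 0.0], [0.003, -0.0, -1.0]]
wrist_force: [-1.3, 0.6, 5.0]
grip_width: 0.0007
gripper_force: 2.5
```

Request:
step_arm --increments '[{"tx": 0, "ty": 0, "tz": 0.001, "ax": 0, "ay": 0, "az": 0}, {"tx": 0, "ty": 0, "tz": 0.002, "ax": 0, "ay": 0, "az": 0}]'

```text
time_s: 14.72
eef_pos: [0.5878, 0.0485, 0.1279]
orientation: [[0.995, -0.098, -0.0], [-0.098, -0.995, -0.0], [-0.0, 0.0, -1.0]]
wrist_force: [-0.0, -0.1, -0.1]
grip_width: 0.0004
gripper_force: 0.0
```

Request:
step_arm --increments '[{"tx": 0, "ty": 0, "tz": 0.001, "ax": 0, "ay": 0, "az": 0}, {"tx": 0, "ty": 0, "tz": 0.002, "ax": 0, "ay": 0, "az": 0}]'

```text
time_s: 14.98
eef_pos: [0.5877, 0.0485, 0.1258]
orientation: [[0.995, -0.098, -0.001], [-0.098, -0.995, -0.0], [-0.001, 0.0, -1.0]]
wrist_force: [0.5, 0.2, 0.4]
grip_width: 0.0007
gripper_force: 0.0
```

Snapped past. Continue gently to the stop.

Request:
step_arm --increments '[{"tx": 0, "ty": 0, "tz": 0.0005, "ax": 0, "ay": 0, "az": 0}, {"tx": 0, "ty": 0, "tz": 0.001, "ax": 0, "ay": 0, "az": 0}, {"tx": 0, "ty": 0, "tz": 0.0015, "ax": 0, "ay": 0, "az": 0}]'

```text
time_s: 15.35
eef_pos: [0.588, 0.0485, 0.1249]
orientation: [[0.995, -0.098, 0.0], [-0.098, -0.995, -0.0], [0.0, 0.0, -1.0]]
wrist_force: [0.9, -0.0, 0.5]
grip_width: 0.0005
gripper_force: 0.0
```

Request:
step_arm --increments '[{"tx": 0, "ty": 0, "tz": 0.0005, "ax": 0, "ay": 0, "az": 0}, {"tx": 0, "ty": 0, "tz": 0.001, "ax": 0, "ay": 0, "az": 0}, {"tx": 0, "ty": 0, "tz": 0.0015, "ax": 0, "ay": 0, "az": 0}]'

```text
time_s: 15.72
eef_pos: [0.5882, 0.0486, 0.1243]
orientation: [[0.995, -0.098, 0.0], [-0.098, -0.995, -0.0], [0.0, 0.0, -1.0]]
wrist_force: [-3.1, 0.1, 7.0]
grip_width: 0.0005
gripper_force: 3.3
```

Request:
step_arm --increments '[{"tx": 0, "ty": 0, "tz": 0.0005, "ax": 0, "ay": 0, "az": 0}, {"tx": 0, "ty": 0, "tz": 0.0015, "ax": 0, "ay": 0, "az": 0}, {"tx": 0, "ty": 0, "tz": 0.0015, "ax": 0, "ay": 0, "az": 0}]'

```text
time_s: 16.1
eef_pos: [0.5882, 0.0485, 0.1241]
orientation: [[0.995, -0.098, 0.001], [-0.098, -0.995, -0.0], [0.001, 0.0, -1.0]]
wrist_force: [-5.0, 0.1, 11.3]
grip_width: 0.0009
gripper_force: 5.4
```

Request:
step_arm --increments '[{"tx": -0.002, "ty": 0, "tz": -0.02, "ax": 0, "ay": 0, "az": 0}, {"tx": -0.005, "ty": 0, "tz": -0.06, "ax": 0, "ay": 0, "az": 0}, {"tx": -0.12, "ty": 0, "tz": -0.1, "ax": 0, "ay": 0, "az": 0}, {"tx": -0.12, "ty": 0, "tz": -0.1, "ax": 0, "ay": 0, "az": 0}, {"tx": -0.12, "ty": 0, "tz": -0.1, "ax": 0, "ay": 0, "az": 0}, {"tx": -0.12, "ty": 0, "tz": -0.1, "ax": 0, "ay": 0, "az": 0}]'

```text
time_s: 16.85
eef_pos: [0.4695, 0.0602, 0.2227]
orientation: [[0.995, -0.098, 0.003], [-0.098, -0.995, -0.0], [0.003, -0.0, -1.0]]
wrist_force: [0.4, -0.8, 0.8]
grip_width: 0.0005
gripper_force: 0.0
```

```bash
python3 - <<'E'
from h import *
c=grab('side','s6'); cv2.imwrite('pics/s6c.png',cv2.resize(c['img'][120:240,310:430],(600,600),interpolation=cv2.INTER_CUBIC))
P=cloud(c); hsv=cv2.cvtColor(c['img'],cv2.COLOR_BGR2HSV)
m=np.zeros((400,640),bool); m[170:190,355:372]=1; m&=(hsv[...,0]>105)&(hsv[...,0]<130)&(hsv[...,1]>120)&(hsv[...,2]>120)
print(np.median(P[m],0),m.sum()); s=ctrl.state(); print(s['eef_pos'],s['wrist_force'])
E
```

```text
[0.58815508 0.04512398 0.12597772] 94
[0.46965773 0.06015221 0.2221573 ] [-0.08708282  0.37851847 -0.51306995]
```

View pics/s6c.png

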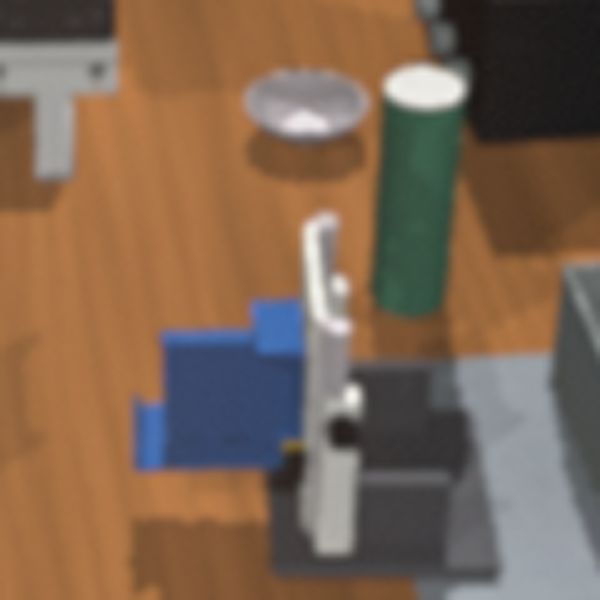

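The bracket sits level and flush on the strip, with the flange top at z ≈ 0.125 (H + 80 mm). The yellow catch is out at (292,445), and the arm is clear.

```bash
python3 -c "
from rig import ctrl
print(ctrl.close_job())"
```

```text
the job is handed in; nothing more can be done
None
```

I hung the blue bracket by both hooks, pressed it past the two catches to the solid stop, let go, and handed the job in at about 17 s; the peak wrist force I read was about 12 N, and the hand-in returned no verdict.

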